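# Feed a tube rack into the reading bay and hold it in the corner

### The arm

A 6-joint arm with a two-finger parallel gripper is mounted at the origin on a cart in front of the work surface, level with it; the furniture and walls round the work are solid. World frame = base frame: x ahead of the robot, y to its left, z up, the work surface at z = 0. Lengths are in mm, angles in rad, forces in N, time in s.
With the tool pointing down it reaches from about 300 to 775 mm from the base axis. Payload 14.6 kg.
Tool frame: the origin (TCP) lies midway between the tips of the shut fingers; the grasp point (between the pads) lies grasp_offset behind it (grasp_offset is the distance from the TCP to the grasp point, in mm); z points along the fingers, y is the line along which they close (so a half turn about z gives the same grasp; the last joint's range is limited). The gripper opens to 94 mm and grips with 3 to 60 N. Pads are 16 mm wide; open, the fingers measure 119 mm over their backs; the gripper's body (75 mm by 177 mm) begins 78 mm behind the grasp point.
Start: joints at [-1.303, 0.3, 1.521, -0, 1.321, -0.067], TCP at [180.712, -519.454, 205.446] pointing down, gripper open.
Joint ranges: [-3.03, 3.03], [-0.79, 2.21], [0.23, 2.52], [-1.04, 4.18], [0, 3.07], [-2.55, 2.55]. Speed limits (rad/s): [2.22, 2.22, 2.57, 3.14, 3.14, 3.14].

### API

Orientations are given as [roll, pitch, yaw] about the fixed x, y, z axes, in that order (R = Rz(yaw) Ry(pitch) Rx(roll)).
In Python, from cell import * gives the robot as it stands. The module is installed in compiled form; this text tells all that it offers.
- The arm moves only by the shell command python3 -m jog 'ROWS' [FORCE]. ROWS is JSON, a list of rows, each a list of 3 entries, a list of its own where there are three numbers: the finger opening in mm, from 0 to 94, then the shift along the tool's x, y, z in units of 50 mm (1.0 is 50 mm), then the turn about the tool's z in units of 180 degrees (1.0 is 180 degrees). In form: [[fingers, [dx, dy, dz], twist], ...]. A call has 1 to 20 rows; each row shifts and turns the commanded pose from where the row before left it, along the tool's axes as they then stand; what a row does not reach is not made up. A row lasts 1/10 s, in which the tool goes at most 50 mm and 8.59 degrees, less where a joint would pass 70% of its speed; a pose out of reach is approached as far as the arm can. A call with a number of a shift or a turn outside -1 to 1 is refused whole. A call with a gripper value outside its range is refused whole. The fingers move at their own pace and stop on an object; FORCE is the grip in N (left out, the last holds). Time passes only in rows, so rows that do not move let the fingers close. It gives the time, the measured TCP pose, the force, the opening and the grip force at its end, in the units of the state.
- read_state(): the state, without advancing time (a new reading comes with each control period).
- camera(name): name is "side" or "top" or "wrist"; returns the picture (420x560x3 uint8, red, green, blue); there is no depth.
- calibration(name): a dict with "mtx" (3x3 intrinsics, pixels), "distortion" ([k1, k2, p1, p2, k3] as OpenCV has them; the pictures are not rectified), "cam_to_world" (4x4, takes a point from camera to world coordinates); the wrist camera has in their place "hand_eye" (4x4, takes a point from camera to tool coordinates, whose origin is the TCP and whose axes are the flange's). Camera axes: x right, y down, z forward; pixel columns grow to the right and rows downward; lengths in mm; the calibration is good to about 2 mm. A picture is of the moment at which its call begins: read the wrist's pose just before it. calibration takes no time and is no camera call.
- sign_off(): hands the job in; it is judged then, once.
Trained networks look in the newest picture that a camera, given by its name, has taken for a name from the list of things; names that differ only in an ending like _2 or _b are one class to them, and where a whole thing is asked for, a point or a joint stands for the part that bears it (a point fixed in the world has none). Each returns a list of dicts, best first, with "conf" (0 to 1); they miss things now and then, are a little off and sometimes report something else, mostly with a low value. They report only what shows in the picture. A call takes as long as a camera call.
- regions_of(camera, query): "pixels" (420x560 bool, what is visible of it) and "rect" ([centre column, centre row, width, height] in pixels, round what is visible of it).
The state is a dict: "clock": time; "joints": joint angles; "qd": joint speeds; "effort": joint torques, N m; "eef_pos": TCP position; "eef_rot": TCP orientation; "wrist_force": force on the tool from outside, world axes, zero at the start; "moment": the same for the moment, N m; "finger_gap": finger opening in mm; "finger_force": force on a finger pad.
Only numpy, scipy, OpenCV 4.12 (cv2) and the standard library are available. Lean on these libraries where they do the work, as an engineer would, in place of code of your own. Each camera call takes 0.05 s, during which the arm holds its last target. There are 200 camera calls.

### The job

Slide the tube rack along the rollers into the bay at the code reader, keeping it down on the rollers all the way. Press it into the bay's corner, flush against the end stop and the side stop at the same time, firmly but without ramming, and finish while still holding it pressed there. Leave the other things on the bench alone.

Things in the scene. Friction and masses are not known exactly. Their poses are not given: they have to be found in the camera images.
- rack_mid (a point): Tube rack, 54 mm wide (own x), 124 long (own y), 62 high, 0.17 to 0.32 kg, on the rollers near the feed's open end, long side roughly along the feed. Point: its centre, 31 mm above its underside. Top deck, 56 to 60 mm above the underside, 53 mm wide, can be gripped across the width. Four capped tubes, fixed in it, reach 108 mm above the underside, 4 mm inside the rack's sides.
- station: Roller feed fixed to the bench: aluminium bed 136 x 440 mm with 16 free-turning steel rollers. Origin at bench level; x across, y along the feed towards the bay, z up. Roller tops 30 mm above it, from y = -192 to +161 mm; side rails 36 mm high, inner faces at x = -56 and +56 mm. Grey code reader behind the end stop: y = 187 to 237 mm, 108 mm high.
- end_stop: Steel stop plate across the end of the feed. Origin on its contact face (looks to the feed's -y; feed y = 170 mm), 31 mm above the bench; axes as the feed's. The face spans 46 mm to either side and is 28 mm high.
- side_stop: Steel stop bar along the +x side of the bay. Origin on its contact face (looks to the feed's -x; feed x = 36 mm), half-way along, 31 mm above the bench; axes as the feed's. The flat face runs 55 mm either way along y, then a bevelled lead-in at the open end; its top is 49 mm above the bench, below the rack's top deck.
- timer: White bench timer, 68 x 68 x 20 mm, origin under its centre; a bystander.
- tip_box: Closed blue tip box, 91 x 122 x 70 mm, origin under its centre; a bystander.
- specimen_cup: Screw-lid specimen cup, 72 mm across, 76 mm high, origin under its centre; a bystander.
- home (a point): Where the rack's centre (point rack_mid) lies when the rack is home in the corner of the bay, touching both stops: feed x = 9, y = 108, z = 61 mm. Axes parallel to the feed's. All here is rigid with no springs; rollers and stops are smooth steel (friction about 0.2), and the free rollers do not hold the rack in place.

How it is judged:
By the outcome, as a careful person would: the job done as asked, in the order asked, and still so for the second after the job is handed in, while the arm keeps its last pose, push and grip.
It also fails if it takes over 48 s, if anything falls off the work surface, if the arm or the gripper's body presses on something with over 40 N, if the wrist force passes 120 N, or if a joint passes its speed limit or range.

## Working session

There is one attempt and no reset: what is moved stays moved. The work goes in short steps, Python scripts to look and compute and a shell command to move; the robot and the scene stay as the last step left them, time stands still between calls to the robot, and variables do not carry over. Pictures are saved under pics/ and viewed, at most 10 in all, crops included, and the job is handed in when it is done.

```bash
mkdir -p pics; python3 - <<'E'
from cell import *
import cv2, numpy as np
s=read_state(); print({k:np.round(v,3).tolist() for k,v in s.items()})
ims=[]
for c in("top","side"):
    im=camera(c); cv2.imwrite(f"pics/{c}0.png",im[:,:,::-1])
    k=calibration(c); print(c,np.round(k["mtx"],1).tolist(),np.round(k["cam_to_world"],3).tolist(),k["distortion"])
    for q in("rack_mid","station","end_stop","side_stop"):
        for r in regions_of(c,q)[:2]: print(c,q,round(r["conf"],2),np.round(r["rect"],1))
print(calibration("wrist"))
E
```

```text
{'clock': 0.0, 'joints': [-1.303, 0.3, 1.522, 0.0, 1.321, -0.067], 'qd': [0.0, -0.0, -0.001, -0.0, 0.0, -0.0], 'effort': [-0.003, -53.18, -35.274, 0.071, 0.024, -0.0], 'eef_pos': [180.641, -519.216, 204.874], 'eef_rot': [-3.14, -0.0, 0.335], 'wrist_force': [-0.41, 0.86, 0.955], 'moment': [-0.006, 0.008, -0.0], 'finger_force': 0.0, 'finger_gap': 94.005}
top [[439.7, 0.0, 280.9], [0.0, 439.7, 204.4], [0.0, 0.0, 1.0]] [[-0.027, -0.996, 0.082, 485.111], [-1.0, 0.027, 0.004, 42.509], [-0.006, -0.082, -0.997, 1370.731], [0.0, 0.0, 0.0, 1.0]] [-0.01873802  0.          0.          0.          0.        ]
top rack_mid 0.7 [295.1 247.6  44.2  28.1]
top station 0.89 [265.6 232.2 143.5  90.2]
top station 0.38 [218.8 215.7  15.5  27.6]
side [[504.6, 0.0, 278.7], [0.0, 504.6, 206.0], [0.0, 0.0, 1.0]] [[-0.974, -0.141, 0.179, 281.219], [-0.227, 0.521, -0.823, 1432.012], [0.023, -0.842, -0.539, 956.104], [0.0, 0.0, 0.0, 1.0]] [-0.15013305  0.          0.          0.          0.        ]
side rack_mid 0.83 [315.4 198.2  37.1  39.3]
side rack_mid 0.56 [280.4 248.5  10.1   9. ]
side station 0.61 [291.9 233.3 105.6  69.2]
side side_stop 0.6 [276.6 222.1  17.   14.7]
{'mtx': array([[291.86749716,   0.        , 275.32789328],
       [  0.        , 291.86749716, 210.52073241],
       [  0.        ,   0.        ,   1.        ]]), 'distortion': array([-0.05874943,  0.        ,  0.        ,  0.        ,  0.        ]), 'hand_eye': array([[-3.77883447e-04, -9.73400779e-01, -2.29108664e-01,
         6.48829689e+01],
       [ 9.99999869e-01, -4.47255897e-04,  2.50867167e-04,
         1.53520553e+00],
       [-3.46664497e-04, -2.29108539e-01,  9.73400820e-01,
        -1.79130263e+02],
       [ 0.00000000e+00,  0.00000000e+00,  0.00000000e+00,
         1.00000000e+00]])}
```

View pics/top0.png

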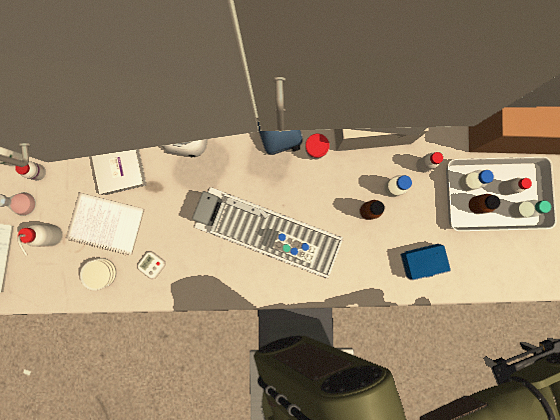

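View pics/side0.png

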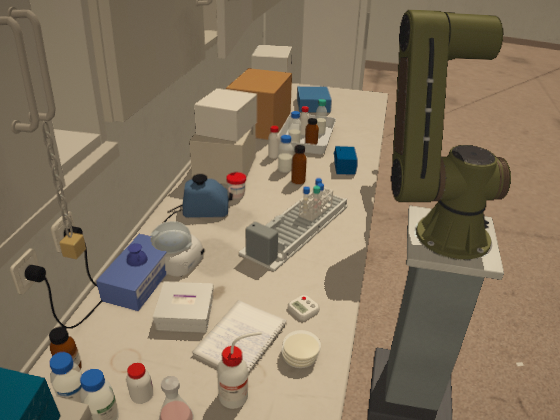

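The top view shows the feed with the reader at about (207,207) and its open end at about (335,258). The rack is near (295,247), and the bystanders are well clear. I'll zoom in for the corners.

```bash
python3 - <<'E'
import cv2
im=cv2.imread("pics/top0.png")[180:285,185:350]
cv2.imwrite("pics/top0c.png",cv2.resize(im,None,fx=4.8,fy=4.8,interpolation=cv2.INTER_CUBIC))
E
```

```text
(no output)
```

View pics/top0c.png

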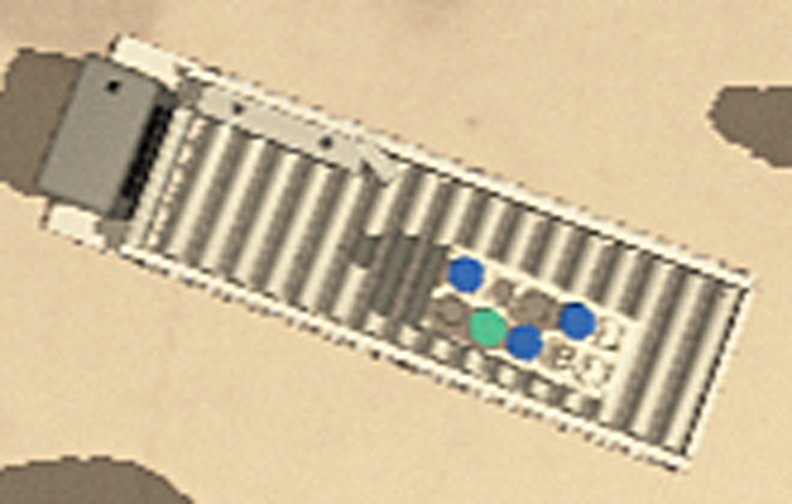

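The crop shows the bed corners at about (752,275), (688,468), (120,38) and (45,225). The side stop is on the far side of the feed. The rack deck spans roughly (450,245) to (620,360).

```bash
cat > h.py <<'E'
from cell import *
import cv2, numpy as np
from scipy.optimize import least_squares
from scipy.spatial.transform import Rotation as R
def cam(c,s=None):
    k=calibration(c)
    if c!="wrist": T=k["cam_to_world"]
    else:
        W=np.eye(4); W[:3,:3]=R.from_euler("xyz",s["eef_rot"]).as_matrix(); W[:3,3]=s["eef_pos"]; T=W@k["hand_eye"]
    return k["mtx"],k["distortion"],T
def ray(c,uv,z,s=None):
    K,d,T=cam(c,s)
    p=cv2.undistortPoints(np.array(uv,float).reshape(-1,1,2),K,d)[:,0]
    v=np.c_[p,np.ones(len(p))]@T[:3,:3].T
    t=(np.broadcast_to(z,len(p))-T[2,3])/v[:,2]
    return T[:3,3]+v*t[:,None]
def proj(c,P,s=None):
    K,d,T=cam(c,s); I=np.linalg.inv(T)
    return cv2.projectPoints(np.array(P,float),cv2.Rodrigues(I[:3,:3])[0],I[:3,3],K,d)[0][:,0]
def fit(local,world):
    l=np.array(local,float)[:,:2];w=np.array(world)[:,:2]
    f=lambda q:(np.c_[np.cos(q[2])*l[:,0]-np.sin(q[2])*l[:,1],np.sin(q[2])*l[:,0]+np.cos(q[2])*l[:,1]]+q[:2]-w).ravel()
    r=least_squares(f,[*w.mean(0),-.4],loss="soft_l1",f_scale=3); return r.x,np.round(r.fun.reshape(-1,2),1)
def tofeed(q,p):
    c,s=np.cos(q[2]),np.sin(q[2]); d=np.array(p)[...,:2]-q[:2]
    return np.stack([c*d[...,0]+s*d[...,1],-s*d[...,0]+c*d[...,1]],-1)
def toworld(q,p):
    c,s=np.cos(q[2]),np.sin(q[2]); p=np.array(p,float)
    return np.stack([c*p[...,0]-s*p[...,1],s*p[...,0]+c*p[...,1]],-1)+q[:2]
E
python3 - <<'E'
from h import *
u=np.array([[752,275],[688,468],[120,38],[45,225]])/4.8+[185,180]
q,e=fit([[68,-220],[-68,-220],[68,220],[-68,220]],ray("top",u,[36,36,15,15])); print("feed",q,e.tolist())
d=np.array([[640,322],[603,400],[455,245]])/4.8+[185,180]
print("deck feed",tofeed(q,ray("top",d,90)))
c=np.array([[466,273],[577,320],[488,327],[524,342]])/4.8+[185,180]
cw=ray("top",c,138);print("caps feed",tofeed(q,cw))
print("home",toworld(q,[9,108]), "rack c guess world",toworld(q,tofeed(q,cw).mean(0)))
E
```

```text
feed [ 5.12263262e+02  8.89973783e+01 -3.87449056e-01] [[2.0, -6.6], [-4.6, 0.3], [4.3, 0.7], [-1.9, 2.2]]
deck feed [[  10.37654626 -154.57681974]
 [ -41.36101172 -149.96351249]
 [  14.3856432   -33.63065503]]
caps feed [[   0.58760912  -46.11825269]
 [  -2.13542935 -116.11812769]
 [ -24.1975923   -69.13672403]
 [ -24.93248233  -91.75898688]]
home [561.40154679 185.59152418] rack c guess world [470.01083129  18.98920451]
```

```bash
python3 -m jog '[[94,[0,0,-0.3],-0.045],[94,[0,0,-0.3],-0.045],[94,[0,0,-0.3],-0.045],[94,[0,0,0],-0.045],[94,[0,0,0],-0.045],[94,[0,0,0],-0.045],[94,[0.5,0.09,0],0],[94,[0.9,0.09,0],0],[94,[0.9,0.09,0],0],[94,[0.9,0.09,0],0],[94,[0.9,0.09,0],0],[94,[0.9,0.09,0],0],[94,[0.9,0.09,0],0],[94,[0.9,0.09,0],0],[94,[0.9,0.09,0],0],[94,[0.9,0.09,0],0],[94,[0.9,0.09,0],0],[94,[0.9,0.09,0],0],[94,[0.9,0.09,0],0],[94,[0.9,0.09,0],0]]'; python3 -m jog '[[94,[0.9,0.05,0],0],[94,[0.4,0,0],0],[94,[0,0,0],0],[94,[0,0,0],0]]'
python3 - <<'E'
from h import *
import json
s=read_state(); im=camera("wrist"); cv2.imwrite("pics/w1.png",cv2.resize(im[:,:,::-1],(800,600)))
json.dump({k:np.array(v).tolist() for k,v in s.items()},open("s1.json","w"))
print(np.round(s["eef_pos"],1),np.round(s["eef_rot"],3),s["clock"], "grasp_offset" in dir() and grasp_offset)
for n in("rack_mid","station","end_stop","side_stop"):
    for r in regions_of("wrist",n)[:2]:
        cs=cv2.boxPoints(cv2.minAreaRect(cv2.findNonZero(r["pixels"].astype("uint8"))))
        print(n,round(r["conf"],2),np.round(r["rect"],1),np.round(cs).tolist())
E
```

```text
clock: 2.5
eef_pos: [470.2, 23.4, 250.6]
eef_rot: [3.141, -0.0, 1.183]
wrist_force: [0.6, -0.8, -0.6]
finger_gap: 94.1
finger_force: 0.0
clock: 2.9
eef_pos: [496.4, 80.5, 250.3]
eef_rot: [-3.141, 0.0, 1.184]
wrist_force: [-0.7, 0.2, -0.6]
finger_gap: 94.0
finger_force: 0.0
[496.4  80.5 250.3] [-3.141  0.     1.184] 2.9 18.8
station 0.77 [282.6 147.  106.6 291.3] [[232.0, 0.0], [335.0, 0.0], [335.0, 290.0], [232.0, 290.0]]
end_stop 0.55 [276.9  54.4  76.9  17.3] [[238.0, 46.0], [314.0, 46.0], [314.0, 61.0], [238.0, 61.0]]
```

View pics/w1.png

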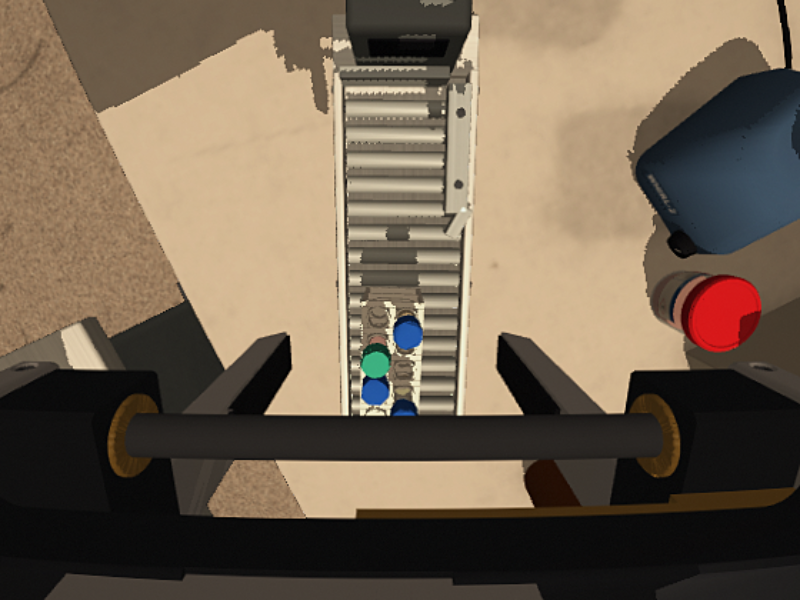

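The wrist view shows the side stop's inner face near column 446, rows 85–212. The end stop is near row 70, and the rack sits between (365,290) and (422,410). I'll enlarge it for edge picking.

```bash
python3 - <<'E'
from h import *
im=cv2.imread("pics/w1.png"); im=cv2.resize(im,(560,420),interpolation=cv2.INTER_AREA)
# side by side: bay cols 225:345 rows 35:165 ; rack cols 225:345 rows 185:295  (scale 5 -> two 400 wide)
a=cv2.resize(im[35:165,228:340],None,fx=3.5,fy=4.6,interpolation=cv2.INTER_CUBIC)
b=cv2.resize(im[170:300,228:340],None,fx=3.5,fy=4.6,interpolation=cv2.INTER_CUBIC)
cv2.imwrite("pics/w1c.png",np.hstack([a,b]))
E
```

```text
(no output)
```

View pics/w1c.png

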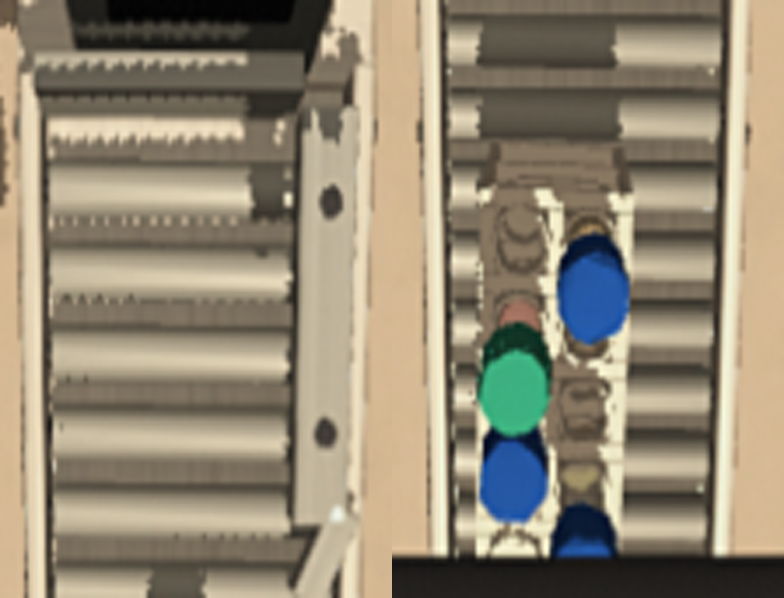

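```bash
python3 - <<'E'
from h import *
import json
s=json.load(open("s1.json"))
A=lambda p:np.array(p,float)/[3.5,4.6]+[228,35]
B=lambda p:np.array(p,float)/[3.5,4.6]+[228,170]
q=np.array([512.3,89,-.3874])
def show(n,p,z): print(n,np.round(tofeed(q,ray("wrist",p,z,s)),1).tolist())
show("side edge (x36)",A([[303,110],[295,520]]),49)
show("end top (y170)",A([[38,68],[300,68]]),45)
show("rail L inner",A([[42,120],[48,590]]),36)
show("rail L inner2",B([[48,20],[60,550]]),36)
show("rail R inner2",B([[330,20],[320,550]]),36)
show("deck R",B([[241,190],[233,545]]),90)
show("deck L",B([[88,190],[84,545]]),90)
show("caps",B([[202,305],[122,393],[121,483]]),138)
E
```

```text
side edge (x36) [[36.1, 149.3], [35.9, 42.6]]
end top (y170) [[-55.9, 160.9], [35.4, 160.9]]
rail L inner [[-55.7, 150.1], [-56.4, 22.4]]
rail L inner2 [[-56.7, 7.6], [-56.3, -163.3]]
rail R inner2 [[51.9, 7.6], [54.2, -163.4]]
deck R [[14.3, -30.8], [13.2, -132.4]]
deck L [[-37.9, -30.8], [-41.3, -132.4]]
caps [[-0.5, -46.2], [-24.7, -67.7], [-25.2, -90.4]]
```

```bash
python3 -m jog '[[94,[-0.6,0,0.2],0],[94,[-0.6,0,0.4],0],[94,[-0.38,0,0.4],0],[94,[0,0,0.5],0],[94,[0,0,0.5],0],[94,[0,0,0.5],0],[94,[0,0,0.5],0],[94,[0,0,0.3],0],[94,[0,0,0.23],0],[94,[0,0,0.1],0],[94,[0,0,0],0],[94,[0,0,0],0]]'
python3 - <<'E'
from h import *
s=read_state();print(np.round(s["eef_pos"],1),np.round(s["eef_rot"],3))
ims=[camera("wrist"),camera("side")]
cv2.imwrite("pics/g1.png",np.hstack([cv2.resize(ims[0][100:,180:380],(400,600)),cv2.resize(ims[1][160:280,235:355],(400,400)).copy() if 0 else cv2.resize(ims[1][160:280,235:315],(400,600))])[:,:,::-1])
E
```

```text
clock: 4.35
eef_pos: [467.1, 7.4, 69.6]
eef_rot: [3.141, -0.0, 1.183]
wrist_force: [-0.4, -0.2, -0.4]
finger_gap: 94.0
finger_force: 0.0
[467.1   7.4  69.6] [ 3.141 -0.     1.183]
```

View pics/g1.png

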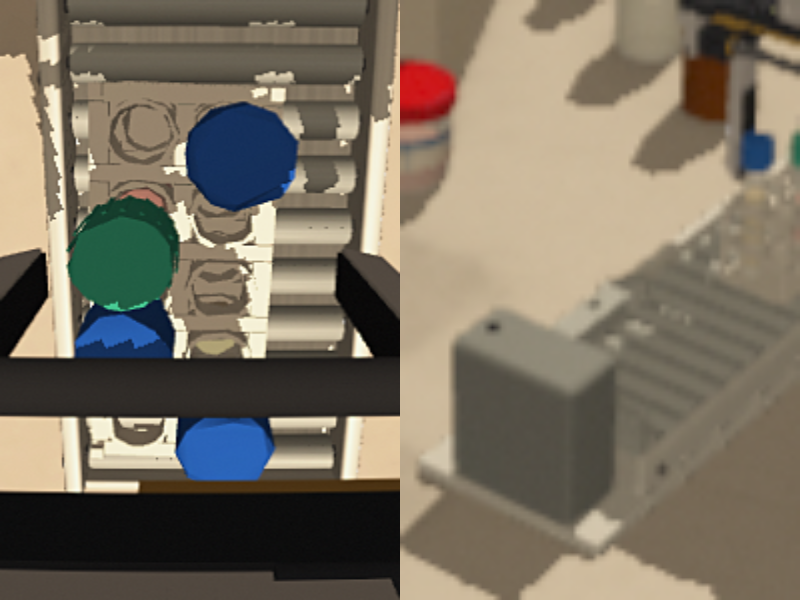

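The fingers straddle the rack, with pads at about columns 45 and 338 and the deck at 90–270 in the left panel. I'll close on it, then test a slight down-bias.

```bash
python3 -m jog '[[70,[0,0,0],0],[60,[0,0,0],0],[56,[0,0,0],0],[50,[0,0,0],0],[48,[0,0,0],0],[48,[0,0,0],0],[48,[0,0,0],0]]' 25; python3 -m jog '[[48,[0,0,0.01],0],[48,[0,0,0.01],0],[48,[0,0,0],0]]'
```

```text
clock: 5.15
eef_pos: [466.6, 7.6, 68.9]
eef_rot: [-3.141, 0.0, 1.183]
wrist_force: [-1.3, -0.3, -0.1]
finger_gap: 52.1
finger_force: 25.0
clock: 5.45
eef_pos: [467.1, 7.6, 68.8]
eef_rot: [3.141, -0.0, 1.183]
wrist_force: [-4.7, 1.5, 11.2]
finger_gap: 52.1
finger_force: 25.0
```

```bash
python3 -m jog '[[48,[0.1,0,0],0],[48,[0.2,0,0],0],[48,[0.2,0,0],0],[48,[0.2,0,0],0],[48,[0.2,0,0],0],[48,[0.2,0,0],0],[48,[0.1,0,0],0],[48,[0,0,0],0]]'; python3 -m jog '[[48,[0.1,0,0],0],[48,[0.2,0,0],0],[48,[0.2,0,0],0],[48,[0.2,0,0],0],[48,[0.2,0,0],0],[48,[0.2,0,0],0],[48,[0.2,0.05,0],0],[48,[0.2,0.05,0],0],[48,[0.2,0.05,0],0],[48,[0.2,0.05,0],0],[48,[0.2,0.05,0],0],[48,[0.1,0.05,0],0],[48,[0,0,0],0],[48,[0,0,0],0]]'
python3 - <<'E'
from h import *
s=read_state();print(np.round(s["eef_pos"],1),np.round(s["wrist_force"],1),tofeed([512.3,89,-.3874],s["eef_pos"]))
im=camera("wrist"); cv2.imwrite("pics/b1.png",cv2.resize(im[20:320,180:400],(584,600))[:,:,::-1])
E
```

```text
clock: 6.25
eef_pos: [490.2, 63.8, 68.8]
eef_rot: [3.14, -0.001, 1.184]
wrist_force: [-1.5, 1.3, 9.9]
finger_gap: 52.2
finger_force: 25.0
clock: 7.65
eef_pos: [545.6, 159.7, 68.9]
eef_rot: [3.14, -0.001, 1.183]
wrist_force: [-0.1, 0.4, 9.4]
finger_gap: 52.3
finger_force: 25.0
[545.6 159.7  68.9] [-0.1  0.4  9.4] [ 4.08829249 78.04495428]
```

View pics/b1.png

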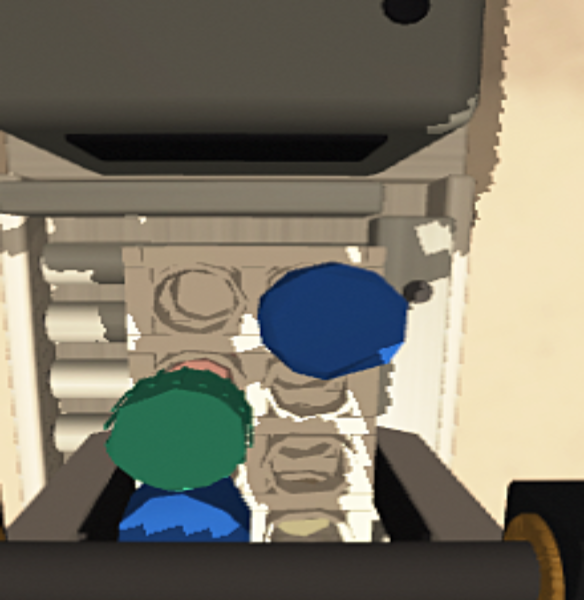

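The rack is in the bay, with its front edge near row 250 and the stop face near row 210. The right-hand gap to the side stop is small. I'll approach the side gently first.

```bash
python3 -m jog '[[48,[0.08,0.02,0],0],[48,[0.08,0.02,0],0],[48,[0.0,0.02,0],0],[48,[0,0.01,0],0],[48,[0,0,0],0]]';  python3 -m jog '[[48,[0,0.01,0],0],[48,[0,0.01,0],0],[48,[0,0,0],0]]'
```

```text
clock: 8.2
eef_pos: [551.6, 165.7, 68.8]
eef_rot: [3.141, -0.001, 1.183]
wrist_force: [-1.9, 1.4, 9.1]
finger_gap: 52.5
finger_force: 25.0
clock: 8.5
eef_pos: [552.3, 165.4, 68.8]
eef_rot: [3.141, -0.001, 1.183]
wrist_force: [-3.9, 2.1, 9.7]
finger_gap: 52.5
finger_force: 25.0
```

```bash
python3 -m jog '[[48,[0,0.01,0],0],[48,[0.03,0,0],0],[48,[0.03,0,0],0],[48,[0.03,0,0],0],[48,[0,0,0],0]]';  python3 -m jog '[[48,[0.02,0,0],0],[48,[0.02,0,0],0],[48,[0.02,0,0],0],[48,[0,0,0],0]]'; python3 -m jog '[[48,[0.02,0,0],0],[48,[0.02,0,0],0],[48,[0.02,0,0],0],[48,[0,0,0],0]]'
```

```text
clock: 9.0
eef_pos: [553.4, 167.6, 68.7]
eef_rot: [-3.14, 0.003, 1.183]
wrist_force: [-14.3, -11.9, 17.5]
finger_gap: 52.2
finger_force: 25.0
clock: 9.4
eef_pos: [554.2, 169.7, 68.4]
eef_rot: [-3.139, 0.005, 1.183]
wrist_force: [-14.5, -16.4, 18.0]
finger_gap: 52.2
finger_force: 25.0
clock: 9.8
eef_pos: [555.2, 172.1, 68.2]
eef_rot: [-3.139, 0.005, 1.182]
wrist_force: [-14.9, -19.0, 15.6]
finger_gap: 52.3
finger_force: 25.1
```

```bash
python3 - <<'E'
from h import *
im=camera("wrist"); cv2.imwrite("pics/b2.png",cv2.resize(im[20:320,180:400],(584,600))[:,:,::-1])
E
```

```text
(no output)
```

View pics/b2.png

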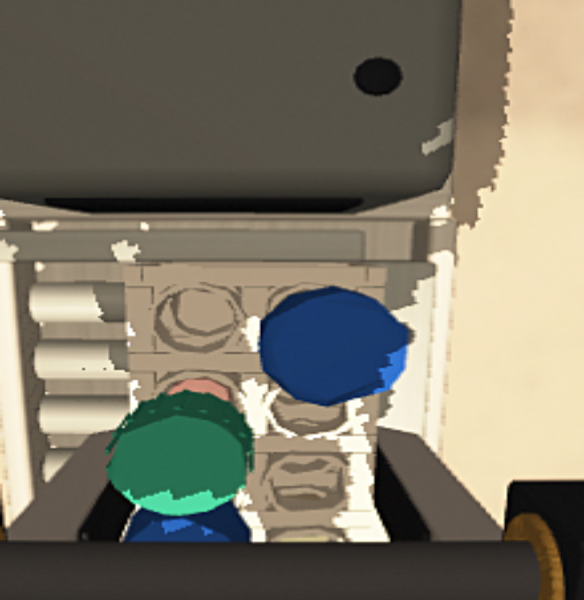

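The rack front has met the end stop: its edge is now at row 265 against the stop strip. It slipped about 4 mm in the grip at roughly 23 N. I'll ease the push and grip, and press sideways a little more.

```bash
python3 -m jog '[[48,[-0.02,0,0],0],[48,[-0.01,0,0],0],[48,[0,0,0],0]]' 18; python3 -m jog '[[48,[0,0.01,0],0],[48,[0,0.01,0],0],[48,[0,0,0],0]]'; python3 -c "
from h import *
s=read_state();f=s['wrist_force'];print(tofeed([0,0,-.3874],f),f[2],s['moment'],s['eef_rot'],tofeed([512.3,89,-.3874],s['eef_pos']))"
```

```text
clock: 10.15
eef_pos: [555.3, 172.5, 68.1]
eef_rot: [-3.14, 0.002, 1.183]
wrist_force: [-5.8, -5.5, 7.9]
finger_gap: 52.5
finger_force: 18.0
clock: 10.45
eef_pos: [555.5, 172.3, 68.1]
eef_rot: [-3.138, 0.002, 1.183]
wrist_force: [-13.3, -3.9, 11.1]
finger_gap: 52.7
finger_force: 18.0
[-10.84875687  -8.5906649 ] 11.14406350041559 [-0.59411665  2.53458983  0.01144901] [-3.13849910e+00  2.21963129e-03  1.18303853e+00] [ 8.52066211 93.49468116]
```

```bash
python3 -m jog '[[48,[-0.02,-0.02,0],0],[60,[0,0,0],0],[60,[0,0,0],0],[60,[0,0,-0.03],0],[60,[0,0,0],0]]'; python3 -m jog '[[50,[0,0,0],0],[48,[0,0,0],0],[48,[0,0,0],0],[48,[0,0,0],0]]' 18;  python3 -m jog '[[48,[0,0,0.01],0],[48,[0,0,0.01],0],[48,[0,0,0],0]]'; python3 -c "
from h import *
s=read_state();f=s['wrist_force'];print(tofeed([0,0,-.3874],f),f[2],s['moment'],s['eef_rot'],tofeed([512.3,89,-.3874],s['eef_pos']))"
```

```text
clock: 10.95
eef_pos: [555.7, 172.2, 69.6]
eef_rot: [3.141, -0.0, 1.183]
wrist_force: [-0.6, -0.5, -0.3]
finger_gap: 60.1
finger_force: 0.0
clock: 11.35
eef_pos: [555.5, 172.2, 69.5]
eef_rot: [-3.142, -0.0, 1.183]
wrist_force: [-1.7, 0.4, 2.4]
finger_gap: 52.7
finger_force: 18.0
clock: 11.65
eef_pos: [555.6, 172.3, 69.3]
eef_rot: [3.141, -0.0, 1.183]
wrist_force: [-6.7, -0.0, 9.7]
finger_gap: 52.6
finger_force: 18.0
[-6.21587032 -2.58164784] 9.698943570798326 [2.02063134e-02 9.90989538e-01 5.38512465e-04] [ 3.14138804e+00 -4.11220717e-04  1.18310713e+00] [ 8.59356897 93.52686249]
```

Released and regripped cleanly, with the rack still at the same spot. Now I'll press into the corner again in small steps.

```bash
python3 -m jog '[[48,[0.01,0.005,0],0],[48,[0.01,0.005,0],0],[48,[0,0,0],0]]'; python3 -c "
from h import *
s=read_state();f=s['wrist_force'];print(tofeed([0,0,-.3874],f),f[2],s['moment'],s['eef_rot'],tofeed([512.3,89,-.3874],s['eef_pos']))
im=camera('wrist');im2=camera('side'); cv2.imwrite('pics/b3.png',np.hstack([cv2.resize(im[20:320,180:400],(440,600)),cv2.resize(im2[185:275,235:289],(360,600),interpolation=cv2.INTER_CUBIC)])[:,:,::-1])"
```

```text
clock: 11.95
eef_pos: [555.8, 172.4, 69.2]
eef_rot: [-3.14, 0.002, 1.183]
wrist_force: [-10.8, -4.7, 13.2]
finger_gap: 52.2
finger_force: 18.0
[-8.17489344 -8.46562683] 13.227630725409012 [-0.86970172  2.0388203  -0.02768099] [-3.14042592e+00  1.50010238e-03  1.18303552e+00] [ 8.73296748 93.67037052]
```

View pics/b3.png

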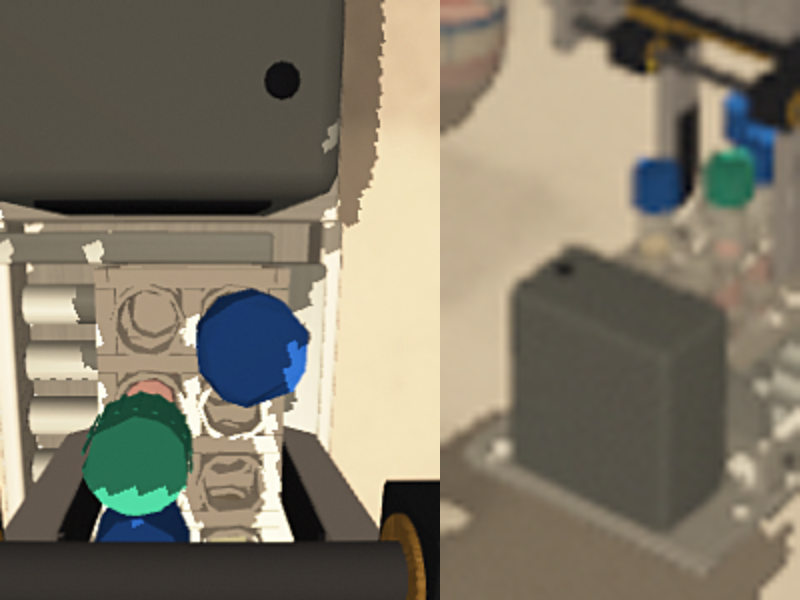

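The front edge at row 265 sits right at the end stop, and the right edge is against the side bar. A touch more push will firm up the hold.

```bash
python3 -m jog '[[48,[0.005,0.01,0],0],[48,[0,0.005,-0.005],0],[48,[0,0,0],0],[48,[0,0,0],0],[48,[0,0,0],0],[48,[0,0,0],0]]'; python3 -c "
from h import *
s=read_state();f=s['wrist_force'];print(tofeed([0,0,-.3874],f),f[2],s['moment'],s['eef_rot'],tofeed([512.3,89,-.3874],s['eef_pos']))"
```

```text
clock: 12.65
eef_pos: [555.9, 172.4, 69.2]
eef_rot: [-3.139, 0.002, 1.183]
wrist_force: [-15.2, -4.8, 15.9]
finger_gap: 51.9
finger_force: 18.0
[-12.23374312 -10.21547388] 15.885604894024388 [-0.83605218  2.86337406  0.01870016] [-3.13890844e+00  2.25557670e-03  1.18306311e+00] [ 8.84756302 93.67174848]
```

The reading is steady: about 12 N on the side stop, 10 N on the end stop, and the rack pressed down on the rollers. Handing in.

```bash
python3 -c "
from cell import *
print(sign_off())"
```

```text
the job is handed in; nothing more can be done
None
```

The rack is in the bay corner and I handed the job in at about 12.7 s, with the gripper still pressing it: about 12 N at the side stop, 10 N at the end stop and 16 N down on the rollers. The first push against the end stop peaked near 23 N along the feed and slipped the rack about 4 mm in the grip. I then let go, regripped and pressed again more gently; that it sits flush on both stops is read from the forces and close-up pictures, not measured directly.

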